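# Roll the tin trolley along the pantry track to its mark

### The job

Push the loaded tin trolley by its rear end plate so that it rolls on freely, clear of the hand, at about 8 cm a second (never above 30), then get ahead of it and brake it gently with the hand on its front end plate while it still rolls, so that it comes to rest with its pointer at the mark, without ever striking the end stop. Handle the trolley only by its two sprung end plates, do not touch the tub or tins, leave the other goods where they stand, and finish with the trolley standing still and the hand clear of it.

Things in the scene. Friction and masses are not known exactly. Their poses are not given: they have to be found in the camera images.
- track: Fixed aluminium track on the work surface, 160 mm wide (x), 720 mm long (y), rail tops at 26 mm; origin under its middle at surface height. The trolley rolls level along the track's own +y axis (from the robot's right to its left, track yawed up to 0.15 rad).
- stop_face (a point): Face of the low rubber end stop (140 x 30 mm, 48 mm high) at the track's +y end, at y = 0.270 in the track's frame, 30 mm high. The trolley's deck (not its plates, which pass over the stop) strikes it when the trolley's centre is at y = 0.200.
- trolley: Flat steel trolley on ball-bearing wheels, deck 130 (x) by 140 mm (y), top 59 mm high; track's axes; origin at its centre at surface height, at x = 0 and, to start, y = -0.20 to -0.14 in the track's frame. A sprung push plate at each end. Total moving mass with load 1.2 kg nominal (hidden, 0.9 to 1.5); rolling friction only 0.005 N plus 0.03 N per m/s: at 0.1 m/s it slows by about 0.007 m/s2.
- tub: Open white plastic tub with four tins, 120 x 122 mm, seated in the trolley's cradle, tins up to 121 mm above the surface; same origin as the trolley. Not to be touched.
- plate_rear (a joint): Inward travel of the rear (-y) push plate, m, 0 to 0.030; 0 when nothing touches it. Spring 60 N/m, no preload, almost undamped (0.4 N per m/s), plate 0.05 kg. Force on the trolley along +y = 60 x travel. A trolley that runs into a hand standing still bounces back with most of its speed.
- rear_face (a point): Centre (100 mm high) of the rear plate's outer face, 105 mm towards -y from the trolley's centre when unpressed; moves with the plate. Plates are 120 mm wide (x), 8 mm thick, 60 to 140 mm above the surface, square to the track, 27 mm clear of the trolley's end; push them with closed fingers pointing down, tips about 110 mm high.
- plate_front (a joint): Same for the front (+y) push plate; inward travel is along -y, its force pushes the trolley along -y.
- front_face (a point): Centre of the outer face of the front plate, 105 mm towards +y from the trolley's centre when unpressed.
- pointer (a point): Tip of the trolley's tongue, 108 mm to +x of the trolley's centre, at its middle in y, 57 mm high; an upright steel fin, 30 mm along x, 6 mm thick along y, up to 99 mm high, stands on the tongue.
- mark (a point): Mark: the upright steel fin (24 mm along x, 6 mm thick along y, up to 90 mm above the surface) on a small wooden block 24 x 40 x 30 mm beside the track's +x edge, same axes as the track. The pointer is at the mark when its y equals the mark's y in the track's axes. Origin on the fin's trackside face, 57 mm high. It stands at y = 0.085 to 0.16 in the track's frame.
- jar: Bystander: amber jar, 68 mm wide, 100 mm high, beyond the track. Origin under its centre.
- cup: Bystander: white cup, 70 mm wide, 80 mm high, beyond the track. Origin under its centre.
- can: Bystander: can, 66 mm wide, 90 mm high, beyond the track. Origin under its centre.
- spray: Bystander: blue bottle, 60 mm wide, 190 mm high, beyond the track. Origin under its centre.
- carton: Bystander: cardboard carton 60 x 100 x 70 mm high, beyond the track. Origin under its centre.
- oil: Bystander: green glass bottle, 64 mm wide, 200 mm high, beyond the track. Origin under its centre.

How it is judged:
On the way, in this order (a step that is already met when the one before it is completed fails the run):
1. the trolley rolls forward on its own, faster than 5 cm/s, with nothing touching it (velocity of joint trolley above 0.05 m/s and contact force between anything else and trolley below 0.02 N), for 0.3 s.
2. the front end plate is pressed by hand while the trolley still rolls forward (value of joint plate_front above 0.0002 m and contact force between anything else and trolley above 0.005 N and velocity of joint trolley above 0.005 m/s), for 0.02 s.
3. the trolley stands still and untouched with its pointer at the mark (y of pointer in the frame of mark between -0.012 and 0.012 m and velocity of joint trolley between -0.008 and 0.008 m/s and contact force between anything else and trolley below 0.02 N), for 1 s.
At the end, for the whole second after the job is handed in: The pointer is within 12 mm of the mark along the track, the trolley moves slower than 8 mm/s and nothing touches it (all of step 3).
It fails at once if the trolley strikes the end stop (value of joint trolley above 0.397 m).
It fails at once if the trolley is faster than 0.35 m/s (velocity of joint trolley above 0.35 m/s or velocity of joint trolley below -0.35 m/s).
It fails at once if the tub or its tins are touched (contact force between anything else and tub above 1 N).
It fails at once if a bystander is moved more than 30 mm or tipped (distance of any of jar, can, spray, cup, carton, oil from where it was at the start of the episode above 0.03 m or angle between any of jar, can, spray, cup, carton, oil's own z axis and vertical above 0.4 rad).
It also fails if it takes over 45 s, if anything falls off the work surface, if the arm or the gripper's body presses on something with over 40 N, if the wrist force passes 120 N, or if a joint passes its speed limit or range.

### The arm

A 6-joint arm with a two-finger parallel gripper is mounted at the origin on the work surface. World frame = base frame: x ahead of the robot, y to its left, z up, the work surface at z = 0. Lengths are in m, angles in rad, forces in N, time in s.
With the tool pointing down it reaches from about 0.35 to 0.775 m from the base axis. Payload 7.3 kg.
Tool frame: the origin (TCP) lies midway between the tips of the shut fingers; the grasp point (between the pads) lies 19 mm behind it (tcp_to_grasp is the distance from the TCP to the grasp point, in m); z points along the fingers, y is the line along which they close (so a half turn about z gives the same grasp; the last joint's range is limited). The gripper opens to 92 mm and grips with 3 to 60 N. Pads are 19 mm wide; open, the fingers measure 130 mm over their backs; the gripper's body (75 mm by 190 mm) begins 47 mm behind the grasp point.
Start: joints at [1.113, 0.342, 1.524, -0, 1.275, -0.146], TCP at [0.161, 0.5, 0.227] pointing down, gripper open.
Joint ranges: [-2.53, 2.53], [-0.77, 2.02], [0.04, 2.7], [-1, 4.14], [0.28, 2.66], [-3.11, 3.11]. Speed limits (rad/s): [2.57, 2.57, 3.14, 3.14, 3.14, 3.14].

### API

Orientations are given as [roll, pitch, yaw] about the fixed x, y, z axes, in that order (R = Rz(yaw) Ry(pitch) Rx(roll)).
In Python, from cell import observe, read_camera, calibration, hand_in, tcp_to_grasp gives the robot as it stands.
- The arm moves only by the tool send_rows, never from a script. Its argument "targets" is a list of rows, each a list of 5 numbers: the opening, from 0 (shut) to 1 (fully open), then the shift along the world's x, y, z in m, then the turn about the world's z in rad. A call has 1 to 5 rows; each row shifts and turns the commanded pose from where the row before left it; what a row does not reach is not made up. A row lasts 1/10 s, in which the tool goes at most 50 mm and 8.59 degrees, less where a joint would pass 70% of its speed; a pose out of reach is approached as far as the arm can. A call is refused whole if a number of a shift passes 0.05 or a number of a turn 0.15, either way. A call with a gripper value outside its range is refused whole. The fingers move at their own pace and stop on an object; "grip_force" is the grip in N (left out, the last holds). Time passes only in rows, so rows that do not move let the fingers close. It gives the time, the measured TCP pose, the force, the opening and the grip force at its end, in the units of the state.
- observe(): the state, without advancing time (a new reading comes with each control period).
- read_camera(name): name is "side" or "top"; returns (picture, depth): 400x640x3 uint8, red, green, blue; 400x640 float32, m along the optical axis (not along the pixel's ray), 0 where there is no reading.
- calibration(name): a dict with "intrinsics" (3x3 intrinsics, pixels), "world_to_cam" (4x4, takes a point from world to camera coordinates). Camera axes: x right, y up, looking along -z (the intrinsics and any distortion apply to the point x, -y, -z); pixel columns grow to the right and rows downward; lengths in m; the calibration is good to about 2 mm. A picture is of the moment at which its call begins. calibration takes no time and is no camera call.
- hand_in(): hands the job in; it is judged then, once.
The state is a dict: "time": time; "qpos": joint angles; "qvel": joint speeds; "joint_efforts": joint torques, N m; "tool_pos": TCP position; "tool_rot": TCP orientation; "contact_force": force on the tool from outside, world axes, zero at the start; "torque": the same for the moment, N m; "opening": finger opening in m; "grip_force": force on a finger pad.
Only numpy, scipy, OpenCV 4.12 (cv2) and the standard library are available. Lean on these libraries where they do the work, as an engineer would, in place of code of your own. Each camera call takes 0.05 s, during which the arm holds its last target. There are 200 camera calls.

## Working session

There is one attempt and no reset: what is moved stays moved. The work goes in short steps, Python scripts to look and compute and a tool call to move; the robot and the scene stay as the last step left them, time stands still between calls to the robot, and variables do not carry over. Pictures are saved under pics/ and viewed, at most 10 in all, crops included, and the job is handed in when it is done.

Besides the shell and the picture viewer there is one more tool, called after "Request:" by a JSON object that holds its "name" and its "arguments". send_rows: Moves the arm, as the interface text tells. Its arguments: {"type":"object","properties":{"targets":{"type":"array","items":{"type":"array","items":{"type":"number"}}},"grip_force":{"type":"number"}},"required":["targets"]}

```bash
ls; mkdir -p pics
python3 - <<'E'
from cell import *
import cv2,numpy as np
np.set_printoptions(precision=4,suppress=True)
for n in("top","side"):
    p,d=read_camera(n);cv2.imwrite(f"pics/{n}0.png",p[...,::-1]);np.savez(f"{n}0.npz",p=p,d=d)
    c=calibration(n);print(n,c)
print(observe())
E
```

```text
pics
top {'intrinsics': array([[472.8828,   0.    , 318.75  ],
       [  0.    , 472.8828, 203.8926],
       [  0.    ,   0.    ,   1.    ]]), 'world_to_cam': array([[-0.0249, -0.9994, -0.0252,  0.0679],
       [ 0.9908, -0.028 ,  0.1327, -0.6204],
       [-0.1333, -0.0217,  0.9908, -1.0868],
       [ 0.    ,  0.    ,  0.    ,  1.    ]])}
side {'intrinsics': array([[424.2885,   0.    , 315.005 ],
       [  0.    , 424.2885, 205.0938],
       [  0.    ,   0.    ,   1.    ]]), 'world_to_cam': array([[ 0.9358, -0.3521, -0.0151, -0.5414],
       [ 0.2445,  0.6178,  0.7474, -0.2459],
       [-0.2538, -0.7031,  0.6642, -0.8258],
       [ 0.    ,  0.    ,  0.    ,  1.    ]])}
{'time': 0.1, 'qpos': array([ 1.113 ,  0.3427,  1.525 ,  0.    ,  1.2754, -0.146 ]), 'qvel': array([ 0.0019, -0.001 , -0.0005,  0.0002, -0.0003,  0.0006]), 'joint_efforts': array([  0.0033, -43.2004, -24.4696,   0.0722,   0.0525,  -0.0001]), 'tool_pos': array([0.1609, 0.4993, 0.2261]), 'tool_rot': array([-3.1402, -0.0002,  2.8298]), 'contact_force': array([0.0616, 0.0254, 0.8769]), 'torque': array([-0.0513, -0.0224, -0.0206]), 'grip_force': 0.0, 'opening': 0.09174973298832226}
```

View pics/top0.png

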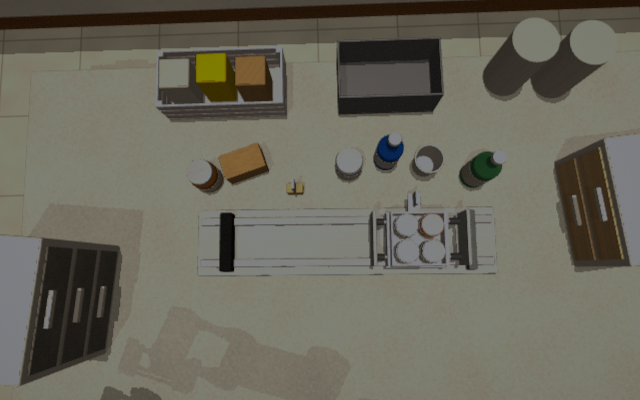

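View pics/side0.png

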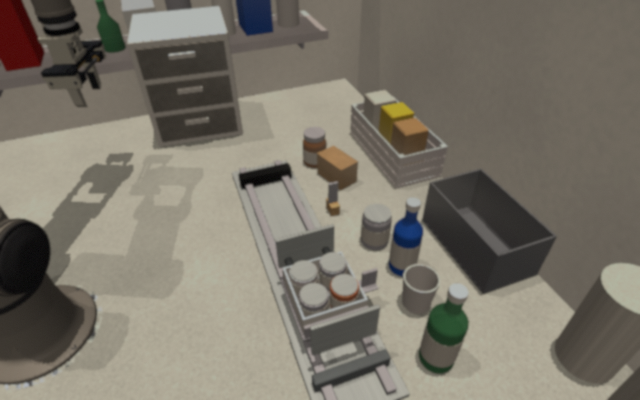

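The top view shows the track spanning columns 198–496 and rows 208–275. The black stop is at column ~227, the trolley at ~416 and its fin at (414,200). The mark block is at (294,187), and the goods stand above the track (+x). I'll measure these next.

```bash
cat > h.py <<'E'
import numpy as np,cv2
from cell import *
np.set_printoptions(precision=4,suppress=True)
def cam(n):
    c=calibration(n);return c["intrinsics"],np.linalg.inv(c["world_to_cam"])
def onz(n,u,v,z):
    K,T=cam(n);r=T[:3,:3]@np.array([(u-K[0,2])/K[0,0],-(v-K[1,2])/K[1,1],-1.]);o=T[:3,3]
    return o+r*(z-o[2])/r[2]
def cloud(n,d):
    K,T=cam(n);v,u=np.mgrid[:d.shape[0],:d.shape[1]]
    P=np.stack([(u-K[0,2])/K[0,0]*d,-(v-K[1,2])/K[1,1]*d,-d],-1)
    return P@T[:3,:3].T+T[:3,3]
E
python3 - <<'E'
from h import *
f=np.load("top0.npz");p,d=f["p"],f["d"]
cr=p[140:290,180:510];cv2.imwrite("pics/c.png",cv2.resize(cr,None,fx=2.4,fy=2.4,interpolation=cv2.INTER_CUBIC)[...,::-1])
C=cloud("top",d)
for r in (190,200,206,225,240,255):
    print("row",r)
    print(" ".join(f"{u}:{C[r,u,0]:.3f},{C[r,u,1]:.3f},{C[r,u,2]:.3f}" for u in (list(range(284,306,2)) if r==190 else list(range(406,424,2)) if r<208 else list(range(214,240,3))+list(range(366,384,2))+list(range(452,500,3)))))
E
```

```text
row 190
284:0.664,0.137,0.009 286:0.659,0.130,0.033 288:0.659,0.125,0.035 290:0.659,0.120,0.031 292:0.654,0.113,0.061 294:0.655,0.109,0.057 296:0.659,0.106,0.033 298:0.659,0.101,0.031 300:0.659,0.096,0.029 302:0.658,0.091,0.032 304:0.664,0.088,0.000
row 200
406:0.631,-0.163,0.003 408:0.623,-0.158,0.060 410:0.622,-0.162,0.064 412:0.623,-0.168,0.059 414:0.619,-0.167,0.086 416:0.617,-0.169,0.102 418:0.622,-0.182,0.059 420:0.630,-0.197,0.002 422:0.630,-0.202,0.003
row 206
406:0.616,-0.162,0.002 408:0.609,-0.157,0.062 410:0.608,-0.161,0.063 412:0.609,-0.167,0.058 414:0.609,-0.172,0.058 416:0.608,-0.176,0.060 418:0.608,-0.181,0.059 420:0.608,-0.185,0.060 422:0.615,-0.201,0.004
row 225
214:0.581,0.309,0.018 217:0.580,0.302,0.017 220:0.577,0.286,0.051 223:0.577,0.279,0.050 226:0.577,0.272,0.049 229:0.577,0.265,0.048 232:0.577,0.260,0.040 235:0.580,0.259,0.010 238:0.579,0.251,0.014 366:0.571,-0.061,0.014 368:0.571,-0.066,0.014 370:0.564,-0.065,0.085 372:0.560,-0.065,0.139 374:0.559,-0.069,0.141 376:0.570,-0.086,0.011 378:0.570,-0.090,0.014 380:0.570,-0.095,0.012 382:0.570,-0.100,0.012 452:0.5
[... 1223 characters left out ...]
06,0.279,0.048 226:0.506,0.272,0.052 229:0.506,0.265,0.048 232:0.506,0.261,0.037 235:0.507,0.259,0.011 238:0.506,0.251,0.014 366:0.499,-0.059,0.014 368:0.498,-0.064,0.013 370:0.497,-0.064,0.069 372:0.496,-0.064,0.122 374:0.495,-0.066,0.141 376:0.495,-0.071,0.140 378:0.496,-0.080,0.089 380:0.496,-0.084,0.089 382:0.496,-0.089,0.088 452:0.492,-0.245,0.090 455:0.492,-0.252,0.087 458:0.491,-0.258,0.090 461:0.491,-0.265,0.090 464:0.491,-0.265,0.112 467:0.490,-0.266,0.133 470:0.490,-0.270,0.140 473:0.491,-0.304,0.048 476:0.491,-0.311,0.047 479:0.492,-0.328,0.015 482:0.492,-0.337,0.008 485:0.491,-0.343,0.013 488:0.491,-0.350,0.014 491:0.491,-0.357,0.014 494:0.491,-0.365,0.012 497:0.491,-0.377,-0.002
```

View pics/c.png

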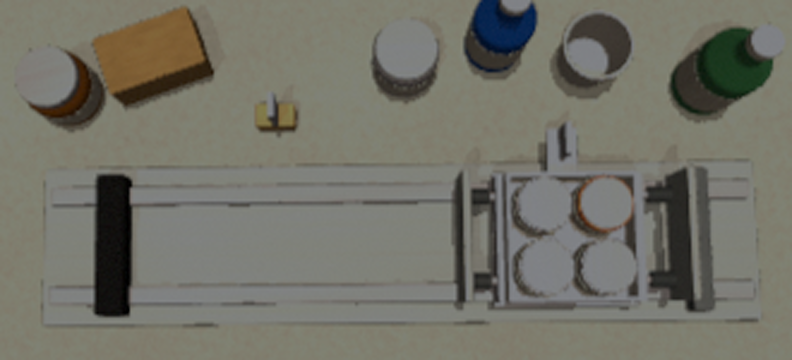

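Run:
```python
from h import *
f=np.load("top0.npz");p,d=f["p"],f["d"];C=cloud("top",d)
X,Y,Z=C[...,0],C[...,1],C[...,2];ok=d>0
# plate tops
def fit(m,nm,ax):
    a,b=(X[m],Y[m]) if ax=='x' else (Y[m],X[m])
    k=np.polyfit(a,b,1);print(nm,m.sum(),"slope",k[0],"mean",C[m].mean(0),"min",C[m].min(0),"max",C[m].max(0))
base=ok&(X>.46)&(X<.6)
fit(base&(Z>.135)&(Z<.147)&(Y>-.1)&(Y<-.04),"front top",'x')
fit(base&(Z>.135)&(Z<.147)&(Y<-.24)&(Y>-.3),"rear top",'x')
fit(ok&(X>.56)&(X<.62)&(Z>.02)&(Z<.034)&(Y<.25)&(Y>-.37),"rail +x",'y')
fit(ok&(X>.44)&(X<.5)&(Z>.02)&(Z<.034)&(Y<.25)&(Y>-.37),"rail -x",'y')
fit(ok&(X>.5)&(X<.6)&(Z>.042)&(Z<.055)&(Y<.32)&(Y>.24),"stop",'x')
fit(ok&(X>.605)&(X<.66)&(Z>.075)&(Z<.104)&(Y<-.14)&(Y>-.22),"ptr fin top",'x')
fit(ok&(X>.62)&(X<.69)&(Z>.075)&(Z<.1)&(Y<.14)&(Y>.07),"mark fin top",'x')
fit(ok&(X>.62)&(X<.69)&(Z>.02)&(Z<.038)&(Y<.16)&(Y>.07),"mark block",'x')
# track surface edges (z .01-.03): 
m=ok&(Z>.008)&(Z<.03)&(X>.4)&(X<.66)
for y in(-.35,-.2,-.02,.1,.22,.3):
    s=m&(abs(Y-y)<.008); print(y,X[s].min(),X[s].max())
m2=ok&(Z>.15)
n,l,st,c=cv2.connectedComponentsWithStats(m2.astype(np.uint8))
for i in range(1,n):
    if st[i,4]>60: print(st[i],C[l==i].mean(0),C[l==i].min(0),C[l==i].max(0))
```

```text
front top 216 slope -0.013557497067357455 mean [ 0.5327 -0.068   0.1407] min [ 0.4738 -0.0725  0.1351] max [ 0.5922 -0.0633  0.1459]
rear top 242 slope -0.017574300667558638 mean [ 0.5299 -0.2694  0.1402] min [ 0.4708 -0.2751  0.135 ] max [ 0.5888 -0.2646  0.1452]
rail +x 1173 slope 0.014522814880944888 mean [0.5851 0.0368 0.0269] min [ 0.5629 -0.3629  0.02  ] max [0.5977 0.2494 0.0332]
rail -x 1214 slope 0.019029157318486336 mean [0.4847 0.0247 0.027 ] min [ 0.4617 -0.3584  0.0205] max [0.4965 0.2499 0.0337]
stop 527 slope -0.02155651779071798 mean [0.5491 0.2743 0.0485] min [0.5011 0.2591 0.0421] max [0.5987 0.2905 0.0547]
ptr fin top 61 slope -0.002288035968692035 mean [ 0.6245 -0.1694  0.0949] min [ 0.6099 -0.1748  0.0753] max [ 0.64   -0.1669  0.1037]
mark fin top 33 slope -0.01597921478285058 mean [0.6658 0.1107 0.0904] min [0.6541 0.1081 0.0851] max [0.6776 0.1133 0.0953]
mark block 137 slope 0.01738304493897781 mean [0.665  0.1098 0.0313] min [0.6533 0.0909 0.0237] max [0.6777 0.1304 0.0379]
-0.35 0.4506590613813003 0.6073787391318466
-0.2 0.4519616158372342 0.6115322281220692
-0.02 0.4564187830576412 0.6141981995078758
0.1 0.4570038429013782 0.6592968515455702
0.22 0.4598783735133677 0.6184940973245994
0.3 0.45955746578071627 0.6182844529027622
[ 503   17  115   58 4631] [ 0.9279 -0.4738  0.1943] [ 0.88   -0.5936  0.15  ] [ 0.9912 -0.369   0.2076]
[387 132  14  17 178] [ 0.7349 -0.1129  0.1849] [ 0.7236 -0.1267  0.1502] [ 0.7505 -0.1006  0.1966]
[ 584  133   56  133 5785] [ 0.6011 -0.5514  0.2059] [ 0.4609 -0.5995  0.15  ] [ 0.7246 -0.5232  0.2269]
[484 150  23  20 294] [ 0.6864 -0.322   0.1855] [ 0.6728 -0.3394  0.1501] [ 0.7058 -0.3105  0.2051]
[    0   234    91   152 11479] [0.4158 0.5692 0.2756] [0.2811 0.5423 0.15  ] [0.5463 0.6246 0.3257]
```

Request:
{"name": "send_rows", "arguments": {"targets": [[0,0.022,-0.042,0,0.1],[0,0.022,-0.042,0,0.1],[0,0.022,-0.042,0,0.096],[0,0.022,-0.042,0,0],[0,0.022,-0.042,0,0]], "grip_force": 10}}

```text
time: 0.6
tool_pos: [0.2713, 0.288, 0.2266]
tool_rot: [-3.141, -0.0, 3.127]
contact_force: [0.5, 0.7, -0.7]
opening: 0.0564
grip_force: 0.0
```

Request:
{"name": "send_rows", "arguments": {"targets": [[0,0.022,-0.042,0,0],[0,0.022,-0.042,0,0],[0,0.022,-0.042,0,0],[0,0.022,-0.042,0,0],[0,0.022,-0.042,0,0]]}}

```text
time: 1.1
tool_pos: [0.3814, 0.0778, 0.2268]
tool_rot: [3.141, 0.0, 3.126]
contact_force: [1.0, 1.4, 0.3]
opening: 0.0162
grip_force: 0.0
```

Request:
{"name": "send_rows", "arguments": {"targets": [[0,0.022,-0.042,0,0],[0,0.022,-0.042,0,0],[0,0.022,-0.042,0,0],[0,0.022,-0.042,0,0],[0,0.022,-0.042,0,0]]}}

```text
time: 1.6
tool_pos: [0.4914, -0.1322, 0.2264]
tool_rot: [3.141, -0.001, 3.125]
contact_force: [1.1, 0.9, 0.9]
opening: 0.0005
grip_force: 0.0
```

Request:
{"name": "send_rows", "arguments": {"targets": [[0,0.01,-0.042,0,0],[0,0.01,-0.042,0,0],[0,0.01,-0.042,0,0],[0,0.01,-0.042,0,0],[0,0,-0.032,0,0]]}}

```text
time: 2.1
tool_pos: [0.5313, -0.3326, 0.2257]
tool_rot: [3.141, -0.001, 3.125]
contact_force: [-0.4, 1.2, 0.3]
opening: 0.0004
grip_force: 0.0
```

Request:
{"name": "send_rows", "arguments": {"targets": [[0,0,0,-0.04,0],[0,0,0,-0.04,0],[0,0,0,-0.036,0],[0,0,0,0,0]]}}

```text
time: 2.5
tool_pos: [0.528, -0.3281, 0.105]
tool_rot: [3.134, -0.009, 3.125]
contact_force: [-0.3, 0.1, 0.1]
opening: 0.0008
grip_force: 0.0
```

Run:
```python
from h import *
o=observe();t=o["tool_pos"];print(t,o["contact_force"])
p,d=read_camera("side");cv2.imwrite("pics/s1.png",p[...,::-1]);C=cloud("side",d)
m=(d>0)&(abs(C[...,0]-t[0])<.06)&(abs(C[...,1]-t[1])<.12)&(C[...,2]>t[2]-.01)
for z in np.arange(.105,.24,.01):
    s=m&(abs(C[...,2]-z)<.005)
    if s.any(): q=C[s]-t;print(round(z,3),s.sum(),q.min(0),q.max(0))
p,d=read_camera("top");C=cloud("top",d);cv2.imwrite("pics/t1.png",p[...,::-1])
```

```text
[ 0.528  -0.3281  0.105 ] [-0.3083  0.0867  0.063 ]
0.105 294 [-0.0564 -0.004  -0.005 ] [0.0062 0.1197 0.005 ]
0.115 196 [-0.0563  0.0536  0.005 ] [-0.0091  0.1191  0.015 ]
0.125 156 [-0.0563 -0.0176  0.015 ] [-0.0005  0.1199  0.0249]
0.135 125 [-0.0563 -0.0186  0.0252] [-0.0026  0.0627  0.035 ]
0.145 46 [-0.0561 -0.0191  0.035 ] [-0.0057  0.0619  0.0407]
0.155 1 [-0.0083 -0.0194  0.0454] [-0.0083 -0.0194  0.0454]
0.165 3 [ 0.0037 -0.0871  0.0645] [ 0.0318 -0.0865  0.065 ]
0.175 172 [-0.0353 -0.0881  0.0651] [0.0371 0.0839 0.0749]
0.185 382 [-0.0353 -0.0876  0.0751] [-0.002   0.0832  0.085 ]
0.195 524 [-0.0355 -0.0948  0.085 ] [0.0381 0.092  0.095 ]
0.205 304 [-0.0356 -0.0964  0.0954] [0.0378 0.0928 0.105 ]
0.215 2405 [-0.0354 -0.0963  0.1051] [0.0392 0.0953 0.1149]
0.225 200 [-0.0231 -0.0518  0.115 ] [0.0265 0.0164 0.1248]
0.235 153 [-0.0198 -0.0521  0.125 ] [ 0.0247 -0.0353  0.135 ]
```

View pics/s1.png

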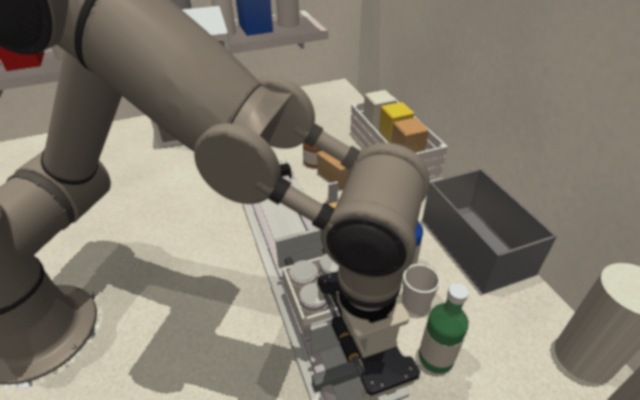

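View pics/t1.png

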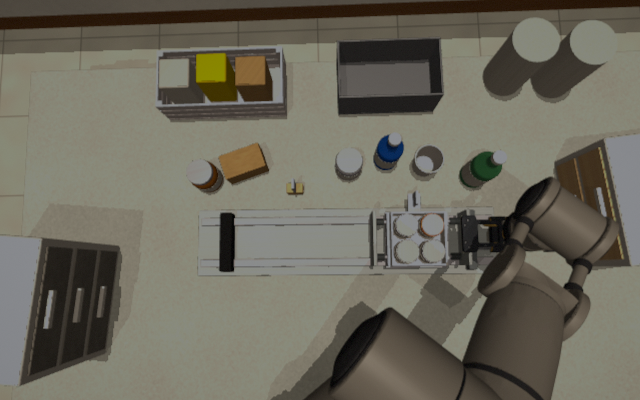

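The fingers' half thickness along y is about 19 mm and the body clears everything. The pose reading is a few mm off target, and in the top view the wrist comes near the cabinet at (590,230), so I'll check both.

Run:
```python
from h import *
o=observe()
for k in("time","qpos","qvel","joint_efforts","tool_pos","tool_rot","contact_force"):print(k,o[k])
f,d=read_camera("top");C=cloud("top",d)
# wrist bulk region, cabinet
for u in range(520,632,8): print(u,C[210,u],C[235,u])
```

```text
time 2.6
qpos [-0.6789  0.6277  1.3825  0.0001  1.1324 -2.234 ]
qvel [-0.0004 -0.042  -0.041  -0.0003 -0.0009 -0.0025]
joint_efforts [ -0.1    -52.3343 -20.7665  -0.0708   0.0619   0.0028]
tool_pos [ 0.5311 -0.3303  0.111 ]
tool_rot [ 3.141  -0.0007  3.1259]
contact_force [ 1.0138 -0.0515  0.9319]
520 [ 0.5505 -0.2628  0.4401] [ 0.5107 -0.2468  0.4726]
528 [ 0.5482 -0.2673  0.4581] [ 0.5152 -0.2935  0.3875]
536 [ 0.5465 -0.2737  0.4704] [ 0.5124 -0.2876  0.4309]
544 [ 0.5457 -0.2833  0.4746] [ 0.5114 -0.2937  0.4441]
552 [ 0.5459 -0.2968  0.47  ] [ 0.5106 -0.3019  0.4521]
560 [ 0.5453 -0.3069  0.473 ] [ 0.5098 -0.3096  0.4603]
568 [ 0.545  -0.3185  0.4725] [ 0.5093 -0.3193  0.4641]
576 [ 0.5445 -0.3293  0.4737] [ 0.5088 -0.3283  0.4688]
584 [ 0.5449 -0.344   0.4675] [ 0.5084 -0.3395  0.4693]
592 [ 0.5449 -0.3574  0.4641] [ 0.508  -0.3499  0.4711]
600 [ 0.5743 -0.5299  0.1807] [ 0.5077 -0.3609  0.4717]
608 [ 0.5725 -0.5382  0.1942] [ 0.5071 -0.3687  0.4777]
616 [ 0.57   -0.5426  0.2134] [ 0.507  -0.3821  0.474 ]
624 [ 0.5691 -0.5553  0.2182] [ 0.5199 -0.5507  0.2169]
```

Request:
{"name": "send_rows", "arguments": {"targets": [[0,0,0.0015,0,0],[0,0,0.003,0,0],[0,0,0.0045,0,0],[0,0,0.0045,0,0],[0,0,0.0045,0,0]]}}

```text
time: 3.15
tool_pos: [0.5311, -0.3117, 0.1111]
tool_rot: [-3.142, 0.0, 3.126]
contact_force: [0.1, -0.8, -0.5]
opening: 0.0001
grip_force: 0.0
```

Request:
{"name": "send_rows", "arguments": {"targets": [[0,0,0.0045,0,0],[0,0,0.0045,0,0],[0,0,0.0045,0,0],[0,0,0.0045,0,0],[0,0,0.0045,0,0]]}}

```text
time: 3.65
tool_pos: [0.531, -0.2894, 0.1107]
tool_rot: [3.141, -0.0, 3.126]
contact_force: [-0.2, -0.9, 0.1]
opening: 0.0006
grip_force: 0.2
```

Request:
{"name": "send_rows", "arguments": {"targets": [[0,0,0.0045,0,0],[0,0,0.0045,0,0],[0,0,0.0045,0,0],[0,0,0.0045,0,0]]}}

```text
time: 4.05
tool_pos: [0.531, -0.2714, 0.1107]
tool_rot: [3.141, -0.0, 3.126]
contact_force: [-0.2, 0.4, -0.1]
opening: 0.0008
grip_force: 0.0
```

```bash
cat > tr.py <<'E'
from h import *
A=np.array([.016,1.])
def track(n="top"):
    t=observe()["time"];p,d=read_camera(n);C=cloud(n,d);X,Y,Z=C[...,0],C[...,1],C[...,2]
    S=Y+.016*X
    # pointer fin tip & tongue (x .607-.645)
    f=(d>0)&(X>.607)&(X<.645)&(Z>.08)&(Z<.104)&(S>-.24)&(S<.3)
    g=(d>0)&(X>.475)&(X<.59)&(Z>.136)&(Z<.1455)&(S>-.35)&(S<.3)
    r=[round(t,3),f.sum(),np.median(S[f]) if f.any() else np.nan]
    c,e=np.histogram(S[g],bins=np.arange(-.35,.31,.005)) 
    print(np.round(r,4),[(round(e[i]+.0025,4),int(c[i])) for i in np.argsort(c)[::-1][:5] if c[i]>8])
    return t,S[g],p,d,C
if __name__=="__main__":
    o=observe();print(o["time"],o["tool_pos"],o["contact_force"])
    track();track()
E
python3 tr.py
```

```text
4.05 [ 0.531  -0.2714  0.1107] [-0.1709  0.416  -0.1302]
[ 4.05   57.     -0.1386] [(np.float64(-0.0375), 122), (np.float64(-0.2375), 92), (np.float64(-0.2425), 62), (np.float64(-0.0425), 51), (np.float64(-0.0325), 31)]
[ 4.1    56.     -0.1346] [(np.float64(-0.0325), 130), (np.float64(-0.2325), 84), (np.float64(-0.2375), 78), (np.float64(-0.0375), 69)]
```

Request:
{"name": "send_rows", "arguments": {"targets": [[0,0,0,0.025,0],[0,0,0.015,0.04,0],[0,0,0.035,0.015,0],[0,0.001,0.047,0,0],[0,0.001,0.047,0,0]]}}

```text
time: 4.65
tool_pos: [0.5331, -0.1269, 0.1915]
tool_rot: [-3.141, 0.002, 3.124]
contact_force: [1.0, 0.6, 0.9]
opening: 0.0002
grip_force: 0.0
```

Request:
{"name": "send_rows", "arguments": {"targets": [[0,0.001,0.047,0,0],[0,0.001,0.047,0,0],[0,0.001,0.047,0,0],[0,0.001,0.047,0,0],[0,0.001,0.047,0,0]]}}

```text
time: 5.15
tool_pos: [0.5379, 0.109, 0.191]
tool_rot: [3.142, 0.001, 3.126]
contact_force: [1.5, -0.1, 0.4]
opening: 0.0006
grip_force: 0.0
```

Request:
{"name": "send_rows", "arguments": {"targets": [[0,0.001,0.045,0,0],[0,0,0.035,0,0],[0,0,0.02,-0.015,0],[0,0,0.008,-0.025,0]]}}

```text
time: 5.55
tool_pos: [0.5399, 0.2179, 0.1518]
tool_rot: [3.14, 0.004, 3.128]
contact_force: [0.3, -0.3, -0.4]
opening: 0.0004
grip_force: 0.0
```

```bash
python3 tr.py
```

```text
5.55 [0.5399 0.2179 0.1518] [ 0.2596 -0.3187 -0.4411]
[ 5.55   41.     -0.0201] [(np.float64(-0.1225), 119), (np.float64(0.0825), 102), (np.float64(-0.1175), 85), (np.float64(0.0775), 70)]
[ 5.6    45.     -0.0154] [(np.float64(0.0825), 132), (np.float64(-0.1175), 119), (np.float64(0.0875), 78), (np.float64(-0.1125), 52), (np.float64(-0.1225), 35)]
```

Request:
{"name": "send_rows", "arguments": {"targets": [[0,0,-0.005,-0.02,0],[0,0,-0.006,-0.014,0],[0,0,-0.004,-0.006,0],[0,0,0,0,0]]}}

```text
time: 6.05
tool_pos: [0.5391, 0.1991, 0.1108]
tool_rot: [-3.141, -0.001, 3.124]
contact_force: [-0.0, 0.6, 1.1]
opening: 0.0004
grip_force: 0.0
```

```bash
cat > fit.py <<'E'
from tr import *
o=observe();print(o["time"],o["tool_pos"])
R=[]
for i in range(3):
    t,S,p,d,C=track()
    # plate tops: modes
    c,e=np.histogram(S,bins=np.arange(-.35,.31,.004));R.append((t,S))
    b=[S[(S>x-.008)&(S<x+.008)] for x in [e[:-1][np.argmax(np.where(e[:-1]<-.0+((t-5.55)*.075-.02),c,0))]+.002,e[:-1][np.argmax(np.where(e[:-1]>((t-5.55)*.075-.02),c,0))]+.002]]
    print("rear %.4f front %.4f mid %.4f"%(b[0].mean(),b[1].mean(),(b[0].mean()+b[1].mean())/2))
E
python3 fit.py; python3 -c "
from h import *
f=np.load('top0.npz');C=cloud('top',f['d']);X,Y,Z=C[...,0],C[...,1],C[...,2];S=Y+.016*X
for a,b in((-.1,-.04),(-.3,-.24)):
  g=(X>.475)&(X<.59)&(Z>.136)&(Z<.1455)&(S>a)&(S<b);print(S[g].mean())
"
```

```text
6.05 [0.5391 0.1991 0.1108]
[ 6.05   44.      0.0162] [(np.float64(0.1175), 118), (np.float64(-0.0825), 112), (np.float64(-0.0875), 96), (np.float64(0.1125), 49)]
rear -0.0846 front 0.1158 mid 0.0156
[ 6.1    33.      0.0206] [(np.float64(-0.0825), 115), (np.float64(-0.0775), 83), (np.float64(0.1175), 69), (np.float64(0.1225), 31)]
rear -0.0809 front 0.1194 mid 0.0192
[ 6.15  44.     0.023] [(np.float64(-0.0775), 133), (np.float64(-0.0725), 40), (np.float64(-0.0825), 34), (np.float64(0.1225), 31), (np.float64(0.1275), 13)]
rear -0.0774 front 0.1237 mid 0.0231
-0.059474475891615385
-0.26102152586284505
```

```bash
sed -i 's/range(3)/range(4)/' fit.py; python3 fit.py|grep -v '\[(' ; python3 -c "
from h import *
o=observe();print(o['time'],o['tool_pos'])"
```

```text
6.2 [0.5398 0.2002 0.1119]
rear -0.0740 front 0.1272 mid 0.0266
rear -0.0703 front 0.1316 mid 0.0306
rear -0.0671 front 0.1340 mid 0.0335
rear -0.0635 front 0.1380 mid 0.0372
6.4 [0.5393 0.2004 0.1114]
```

```bash
sed -i 's/range(4)/range(5)/' fit.py; python3 fit.py|grep -v '\[(' ; python3 -c "
from h import *
o=observe();print(o['time'],o['tool_pos'])"
```

```text
6.4 [0.5393 0.2004 0.1114]
rear -0.0598 front 0.1420 mid 0.0411
rear -0.0567 front 0.1445 mid 0.0439
rear -0.0531 front 0.1491 mid 0.0480
rear -0.0498 front 0.1515 mid 0.0509
rear -0.0464 front 0.1553 mid 0.0545
6.65 [0.539  0.2003 0.1108]
```

Request:
{"name": "send_rows", "arguments": {"targets": [[0,0,0.0016,0,0],[0,0,0.0032,0,0],[0,0,0.0032,0,0],[0,0,0.0032,0,0],[0,0,0.0032,0,0]]}}

```text
time: 7.15
tool_pos: [0.539, 0.215, 0.1107]
tool_rot: [3.142, -0.0, 3.126]
contact_force: [0.7, 0.6, 0.5]
opening: 0.0006
grip_force: 0.0
```

Request:
{"name": "send_rows", "arguments": {"targets": [[0,0,0.0032,0,0],[0,0,0.0032,0,0],[0,0,0.0032,0,0],[0,0,0.0032,0,0],[0,0,0.0032,0,0]]}}

```text
time: 7.65
tool_pos: [0.5391, 0.2309, 0.1107]
tool_rot: [3.141, 0.0, 3.126]
contact_force: [0.5, 0.3, 0.0]
opening: 0.0005
grip_force: 0.1
```

Request:
{"name": "send_rows", "arguments": {"targets": [[0,0,0.0032,0,0],[0,0,0.0032,0,0],[0,0,0.0032,0,0]]}}

```text
time: 7.95
tool_pos: [0.539, 0.2404, 0.1107]
tool_rot: [-3.142, -0.0, 3.126]
contact_force: [-0.5, 0.3, 0.1]
opening: 0.0006
grip_force: 0.0
```

```bash
sed -i 's/range(5)/range(3)/' fit.py; sed -i 's/((t-5.55)\*.075-.02)/.11/g' fit.py; python3 fit.py|grep -v '\[('
```

```text
7.95 [0.539  0.2404 0.1107]
rear 0.0220 front 0.2232 mid 0.1226
rear 0.0223 front 0.2234 mid 0.1228
rear 0.0226 front 0.2234 mid 0.1230
```

Request:
{"name": "send_rows", "arguments": {"targets": [[0,0,0.005,0,0],[0,0,0.01,0,0],[0,0,0.015,0.005,0],[0,0,0.015,0.03,0],[0,0,0.005,0.04,0]]}}

```text
time: 8.6
tool_pos: [0.5376, 0.2923, 0.185]
tool_rot: [-3.141, -0.004, 3.127]
contact_force: [0.3, -1.1, 0.6]
opening: 0.0006
grip_force: 0.0
```

Request:
{"name": "send_rows", "arguments": {"targets": [[0,-0.03,0,0.02,0],[0,-0.03,0,0,0],[0,0,0,0,0],[0,0,0,0,0],[0,0,0,0,0]]}}

```text
time: 9.1
tool_pos: [0.4798, 0.2907, 0.2057]
tool_rot: [3.141, 0.001, 3.126]
contact_force: [0.3, 0.8, 0.4]
opening: 0.0003
grip_force: 0.0
```

```bash
cat >> fit.py <<'E'
X,Y,Z=C[...,0],C[...,1],C[...,2];A=Y+.016*X
for nm,m in(("ptr fin",(X>.607)&(X<.65)&(Z>.085)&(Z<.106)&(A>.06)&(A<.2)),("mark fin",(X>.653)&(X<.69)&(Z>.075)&(Z<.096)&(A>.08)&(A<.16))):
    print(nm,m.sum(),C[m].mean(0),A[m].mean())
cv2.imwrite("pics/e.png",p[...,::-1])
E
python3 fit.py|grep -v '\[('
```

```text
9.1 [0.4798 0.2907 0.2057]
rear 0.0239 front 0.2254 mid 0.1247
rear 0.0239 front 0.2254 mid 0.1247
rear 0.0239 front 0.2253 mid 0.1246
ptr fin 42 [0.6286 0.1152 0.0989] 0.1252458872208256
mark fin 33 [0.6657 0.1107 0.0907] 0.12130157694135175
```

View pics/e.png

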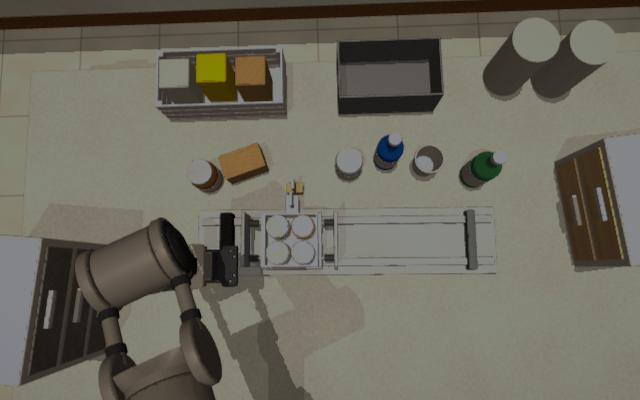

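The trolley stands still with its fin at (292,190) beside the mark fin at (294,187), about 4 mm past it. The hand is clear and the goods have not moved. I'll wait out the 1 s and hand in.

Request:
{"name": "send_rows", "arguments": {"targets": [[0,0,0,0,0],[0,0,0,0,0],[0,0,0,0,0],[0,0,0,0,0],[0,0,0,0,0]]}}

```text
time: 9.75
tool_pos: [0.479, 0.2902, 0.2058]
tool_rot: [3.141, 0.0, 3.126]
contact_force: [-0.2, -0.1, 0.5]
opening: 0.0002
grip_force: 0.0
```

Request:
{"name": "send_rows", "arguments": {"targets": [[0,0,0,0,0],[0,0,0,0,0],[0,0,0,0,0],[0,0,0,0,0],[0,0,0,0,0]]}}

```text
time: 10.25
tool_pos: [0.4791, 0.2902, 0.2058]
tool_rot: [3.141, 0.0, 3.126]
contact_force: [-0.7, -0.6, 1.2]
opening: 0.0008
grip_force: 0.0
```

```bash
python3 fit.py|grep -v '\[(' ; python3 -c "
from cell import *
print(hand_in())"
```

```text
10.25 [0.4791 0.2902 0.2058]
rear 0.0240 front 0.2254 mid 0.1247
rear 0.0240 front 0.2255 mid 0.1247
rear 0.0240 front 0.2255 mid 0.1247
ptr fin 42 [0.6285 0.1151 0.0994] 0.12520438419816335
mark fin 34 [0.6653 0.1106 0.0906] 0.12124392369157168
the job is handed in; nothing more can be done
None
```

The job is handed in (no verdict came back): the trolley rolled free at about 8 cm/s, was braked by hand on its front plate, and stands still about 4 mm past the mark (limit 12 mm), with the hand clear and the other goods unmoved.

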